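# Take the yellow stop off the carton-measuring rail

## Task

A long carton is next to be measured on the storeroom desk, so the yellow stop has to come off the measuring rail: slide it along the track and out through the open end (the end without the red cap), lift it off, and lower it into the blue tray so that it stands upright there. Do not drop it, and leave the black stop where it is on the rail.

Things in the scene. Friction and masses are not known exactly. Their poses are not given: they have to be found in the camera images.
- rail: Aluminium T-track fixed to the desk, 340 mm long (its x), 64 wide (y), 23 high. Origin: centre of its underside; z up. The end at x = +170 is open, the one at -x has a red cap. Channel inside: 40 wide, floor 6 and roof 17 above the desk; slot in the top: 20 wide, between lips 17 to 23 high. A stop comes out only past the open end.
- yellow_stop: Yellow stop, 80 mm tall, 0.11 to 0.23 kg, captive in the rail with 2 to 3 play, sliding easily, nearer the open end. Origin: centre of its foot's underside, on the channel floor; z up, x along the rail to the open end. White foot 70 (x) by 35 (y) by 8; neck 40 by 15, to 20 high; shoulder plate 50 by 46, to 26; grip block 40 (x) by 30 (y), to 80. Free once its origin is past x = 205 of the rail.
- black_stop: Black stop, same shape, size, origin and axes as the yellow one, in the same rail nearer the red cap, at least 100 mm (centre to centre) from the yellow one.
- blue_tray: Blue open tray fixed on the desk, empty, outside 140 (x) by 170 (y) by 35 mm high, walls and floor 5 thick. Origin: centre of its underside, on the desk; z up; the inner floor is 5 above it. A green tray of the same shape with a tape roll in it stands near by.
There are look-alikes about, which are no part of the job. Of the things that look like the yellow_stop, the larger one is meant. Leave any white look-alike of the blue_tray alone.

How it is judged:
On the way, in this order (a step that is already met when the one before it is completed fails the run):
1. the yellow stop slid out through the rail's open end, still low (x of yellow_stop in the frame of rail above 0.175 m and z of yellow_stop in the frame of rail below 0.03 m and y of yellow_stop in the frame of rail between -0.03 and 0.03 m).
2. the yellow stop lifted off (height (world z) of yellow_stop above 0.035 m).
3. the yellow stop lowered into the blue tray in the gripper, its foot no more than 25 mm above the tray's floor (x of yellow_stop in the frame of blue_tray between -0.056 and 0.056 m and y of yellow_stop in the frame of blue_tray between -0.071 and 0.071 m and z of yellow_stop in the frame of blue_tray below 0.03 m and contact force between the fingers and yellow_stop above 0.5 N).
At the end, for the whole second after the job is handed in: The yellow stop stands upright (within 10 degrees), on its foot on the floor of the blue tray, anywhere between its walls, released and at rest; the black stop is within 20 mm of where it was on the rail (x of yellow_stop in the frame of blue_tray between -0.056 and 0.056 m and y of yellow_stop in the frame of blue_tray between -0.071 and 0.071 m and z of yellow_stop in the frame of blue_tray below 0.012 m and angle between yellow_stop's own z axis and vertical below 0.17 rad and linear speed of yellow_stop below 0.02 m/s and distance of black_stop from where it was at the start of the episode below 0.02 m); the robot touches nothing.
It fails at once if the black stop is moved more than 20 mm (distance of black_stop from where it was at the start of the episode above 0.02 m).
It also fails if it takes over 42 s, if anything falls off the work surface, if the arm or the gripper's body presses on something with over 40 N, if the wrist force passes 120 N, or if a joint passes its speed limit or range.

## Robot

A 6-joint arm with a two-finger parallel gripper is mounted at the origin on the work surface. World frame = base frame: x ahead of the robot, y to its left, z up, the work surface at z = 0. Lengths are in m, angles in rad, forces in N, time in s.
With the tool pointing down it reaches from about 0.25 to 0.8 m from the base axis. Payload 8.5 kg.
Tool frame: the origin (TCP) lies between the finger pads; the fingertips stand 8 mm ahead of it and the grasp point (between the pads) lies 11 mm behind it; z points along the fingers, y is the line along which they close (so a half turn about z gives the same grasp; the last joint's range is limited). The gripper opens to 85 mm and grips with 20 to 120 N. Pads are 22 mm wide; open, the fingers measure 114 mm over their backs; the gripper's body (76 mm by 85 mm) begins 54 mm behind the grasp point. The pads swing forward as they close: fully open they stand 13 mm farther back than shut.
Start: joints at [1.196, 0.238, -0.013, 1.319, 0, 1.571], TCP at [0.192, 0.489, 0.239] pointing down, gripper open.
Joint ranges: [-2.66, 2.66], [-1.03, 1.9], [-1.14, 1.46], [-1.82, 2.27], [-1.45, 1.34], [-3.14, 3.14]. Speed limits (rad/s): [2.22, 2.22, 2.79, 3.14, 3.14, 3.14].

## Interface

Orientations are given as a unit quaternion [x, y, z, w].
In Python, from station import get_state, camera, camera_info, robot gives the robot as it stands.
- The arm moves only by the shell command python3 -m inch 'ROWS' [OPENING]. ROWS is JSON, a list of rows, each an object with "linear": the shift along the world's x, y, z in m, a list of three; "twist": the turn about the world's z in rad. A call has 1 to 20 rows; each row is the pose to reach, as a shift and turn from the pose commanded when the call began; what a row does not reach only later rows make up. A row lasts 1/12 s, in which the tool goes at most 41.7 mm and 7.16 degrees, less where a joint would pass 70% of its speed; a pose out of reach is approached as far as the arm can. A call with a gripper value outside its range is refused whole. OPENING is the finger opening in m, from 0 to 0.0854, set as the call begins (- or left out, the last holds). The fingers move at their own pace and stop on an object; the grip force is fixed at half the most. Time passes only in rows, so rows that repeat a pose let the fingers close. It gives the time, the measured TCP pose, the force, the opening and the grip force at its end, in the units of the state.
- get_state(): the state, without advancing time (a new reading comes with each control period).
- camera(name): name is "side" or "top"; returns (picture, depth): 420x560x3 uint8, blue, green, red; 420x560 float32, m along the optical axis (not along the pixel's ray), 0 where there is no reading.
- camera_info(name): a dict with "camera_matrix" (3x3 intrinsics, pixels), "dist_coeffs" ([k1, k2, p1, p2, k3] as OpenCV has them; the pictures are not rectified), "world_to_cam" (4x4, takes a point from world to camera coordinates). Camera axes: x right, y down, z forward; pixel columns grow to the right and rows downward; lengths in m; the calibration is good to about 2 mm. A picture is of the moment at which its call begins. camera_info takes no time and is no camera call.
- robot.job_done(): hands the job in; it is judged then, once.
The state is a dict: "time": time; "joint_pos": joint angles; "qd": joint speeds; "effort": joint torques, N m; "eef_pos": TCP position; "tcp_rot": TCP orientation; "wrist_force": force on the tool from outside, world axes, zero at the start; "torque": the same for the moment, N m; "grip_width": opening from 0.0 (shut) to 1.0 (fully open); "finger_force": force on a finger pad.
Only numpy, scipy, OpenCV 4.12 (cv2) and the standard library are available. Lean on these libraries where they do the work, as an engineer would, in place of code of your own. Each camera call takes 0.05 s, during which the arm holds its last target. There are 200 camera calls.

## Working session

There is one attempt and no reset: what is moved stays moved. The work goes in short steps, Python scripts to look and compute and a shell command to move; the robot and the scene stay as the last step left them, time stands still between calls to the robot, and variables do not carry over. Pictures are saved under pics/ and viewed, at most 10 in all, crops included, and the job is handed in when it is done.

```bash
mkdir -p pics
cat > h.py <<'E'
import numpy as np, cv2
from station import get_state, camera, camera_info, robot
def ray_plane(name,uv,z):
    I=camera_info(name);K=np.array(I["camera_matrix"]);d=np.array(I["dist_coeffs"]);T=np.array(I["world_to_cam"])
    p=cv2.undistortPoints(np.array(uv,float).reshape(-1,1,2),K,d).reshape(-1,2)
    R=T[:3,:3];c=-R.T@T[:3,3]
    D=np.c_[p,np.ones(len(p))]@R
    return c+D*((z-c[2])/D[:,2])[:,None]
def cloud(name,depth):
    I=camera_info(name);K=np.array(I["camera_matrix"]);d=np.array(I["dist_coeffs"]);T=np.array(I["world_to_cam"])
    h,w=depth.shape;g=np.stack(np.meshgrid(np.arange(w),np.arange(h)),-1).reshape(-1,1,2).astype(float)
    p=cv2.undistortPoints(g,K,d).reshape(-1,2);z=depth.reshape(-1,1)
    P=np.c_[p*z,z];return ((P-T[:3,3])@T[:3,:3]).reshape(h,w,3)
E
python3 - <<'E'
from h import *
for n in("top","side"):
    p,d=camera(n);cv2.imwrite(f"pics/{n}0.png",p);np.save(f"{n}0.npy",d)
    T=np.array(camera_info(n)["world_to_cam"]);print(n,-T[:3,:3].T@T[:3,3],T[2,:3],(d>0).mean())
print(get_state())
E
```

```text
top [ 0.28457428 -0.00828811  1.17964263] [ 0.13946748  0.0189177  -0.99004593] 0.9961607142857143
side [ 0.17046902 -0.73939016  0.54462544] [ 0.30044394  0.78901984 -0.53589283] 0.9959396258503401
{'time': 0.1, 'joint_pos': array([ 1.19603525e+00,  2.38742616e-01, -1.41492515e-02,  1.31923084e+00,
        1.97994536e-06,  1.57079293e+00]), 'qd': array([ 0.00151877, -0.00042739,  0.00135058,  0.00089555, -0.00017509,
        0.00086417]), 'effort': array([ 1.37842711e-03, -5.39721286e+01,  3.46999526e+01,  1.34695473e-02,
        8.55198596e-05,  2.30400565e-05]), 'eef_pos': array([0.19204192, 0.48822228, 0.23873853]), 'tcp_rot': array([ 1.86284220e-01,  9.82495674e-01, -6.51395583e-04, -1.24516518e-04]), 'wrist_force': array([-0.41225835,  0.4754387 ,  0.74741167]), 'torque': array([ 0.04138157, -0.05171305, -0.00464006]), 'finger_force': 0.0, 'grip_width': 1.0022432793899616}
```

View pics/top0.png

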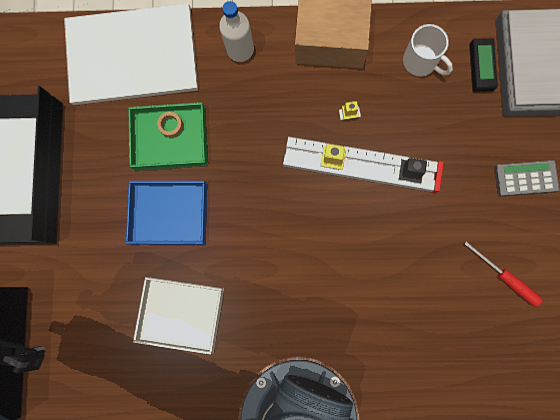

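View pics/side0.png

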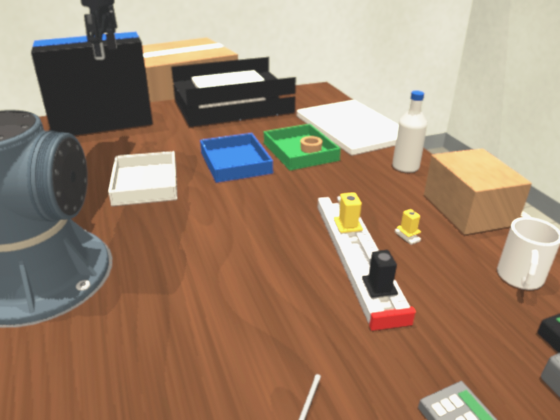

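The top view shows two yellow candidates: one on the rail at (334,155), and a small one off the rail at (350,110). The rail one is larger and captive, so it is the one meant. The black stop is at (414,168), with the red cap at (438,176), so the open end is on the left at about (287,152). Trays are blue (167,212), green with the roll (168,135) and white (180,315). I'll measure these and take a crop to confirm.

Run:
```python
from h import *
for n in("top","side"):
    p=cv2.imread(f"pics/{n}0.png");d=np.load(f"{n}0.npy");C=cloud(n,d);hsv=cv2.cvtColor(p,cv2.COLOR_BGR2HSV)
    Y=cv2.inRange(hsv,(22,120,100),(35,255,255))
    k,L,S,c=cv2.connectedComponentsWithStats(Y)
    for i in range(1,k):
        if S[i,4]<40: continue
        P=C[L==i];t=P[P[:,2]>P[:,2].max()-.006]
        print(n,"yel",S[i],"zmax",P[:,2].max().round(4),"top mean",t.mean(0).round(4),len(t),
          cv2.minAreaRect((t[:,:2]*1000).astype(np.float32)))
    B=cv2.inRange(hsv,(100,120,80),(125,255,255));k,L,S,c=cv2.connectedComponentsWithStats(B)
    for i in range(1,k):
        if S[i,4]>1500:
            P=C[L==i];P=P[P[:,2]<.06];print(n,"blue",S[i],np.percentile(P,[2,98],axis=0).round(3).tolist())
            r=P[P[:,2]>.028];print(" rim",cv2.minAreaRect((r[:,:2]*1000).astype(np.float32)))
    R=cv2.inRange(hsv,(0,170,100),(6,255,255))|cv2.inRange(hsv,(174,170,100),(180,255,255))
    k,L,S,c=cv2.connectedComponentsWithStats(R)
    for i in range(1,k):
        if S[i,4]>60: print(n,"red",S[i],C[L==i].mean(0).round(3))
    # rail top: low-saturation bright, height 17..29 mm
    m=(hsv[...,1]<70)&(hsv[...,2]>130)&(C[...,2]>.015)&(C[...,2]<.031)
    k,L,S,c=cv2.connectedComponentsWithStats(m.astype(np.uint8))
    for i in range(1,k):
        if S[i,4]>500:
            P=C[L==i];print(n,"rail?",S[i],P[:,2].mean().round(4),cv2.minAreaRect((P[:,:2]*1000).astype(np.float32)))
p=cv2.imread("pics/top0.png")[85:205,270:450];q=cv2.imread("pics/side0.png")[180:335,310:450]
cv2.imwrite("pics/crop.png",np.hstack([cv2.resize(p,(450,400)),cv2.resize(q,(350,400))]))
```

```text
top yel [342 101  16  18 196] zmax 1.1796 top mean [ 0.2846 -0.0083  1.1796] 1 ((284.57427978515625, -8.288105010986328), (0.0, 0.0), 0.0)
top yel [321 143  25  26 406] zmax 1.1796 top mean [ 0.2846 -0.0083  1.1796] 1 ((284.57427978515625, -8.288105010986328), (0.0, 0.0), 0.0)
top blue [ 126  181   79   64 4467] [[0.38, 0.205, -0.0], [0.515, 0.368, 0.036]]
 rim ((447.64312744140625, 286.9466552734375), (170.011962890625, 139.36825561523438), 88.86896514892578)
top red [432 161  12  32 173] [ 0.517 -0.32   0.027]
top red [499 269  44  38 567] [ 0.269 -0.482  0.027]
top rail? [   65     4   132    99 10153] 0.0189 ((828.7777099609375, 380.40521240234375), (214.02088928222656, 297.2732849121094), 5.554435729980469)
top rail? [345 147  64  20 562] 0.0217 ((565.3528442382812, -183.7965850830078), (143.013916015625, 25.294397354125977), 78.56536865234375)
top rail? [ 283  155  152   35 1258] 0.0221 ((532.8357543945312, -143.91590881347656), (339.8899841308594, 27.367481231689453), 78.81513214111328)
top rail? [498 161  60  34 992] 0.0182 ((512.32958984375, -518.5894165039062), (67.03990173
[... 492 characters left out ...]
5), (176.8363494873047, 139.62844848632812), 88.79728698730469)
side red [369 306  47  25 749] [ 0.515 -0.327  0.019]
side rail? [ 209   19  351   32 1135] 0.023 ((1529.069580078125, 1424.902099609375), (610.8024291992188, 1613.6632080078125), 66.94934844970703)
side rail? [ 297  101  101   49 2816] 0.0189 ((827.644775390625, 378.01885986328125), (211.66082763671875, 300.5379333496094), 5.68103551864624)
side rail? [ 319  198   91  118 1700] 0.0216 ((548.7035522460938, -148.22015380859375), (344.12017822265625, 66.10723876953125), 80.0748519897461)
side rail? [ 420  381   77   39 1401] 0.0174 ((510.58355712890625, -487.261962890625), (70.61849212646484, 63.92631912231445), 2.989854574203491)
```

View pics/crop.png

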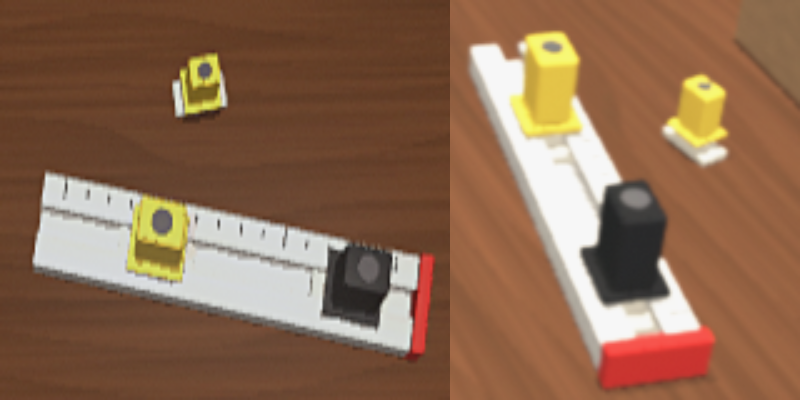

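The crop confirms it: the larger yellow stop sits in the rail, the small one stands apart on the desk, and the black stop is by the red cap. Next I'll refine the rail axis and the stop position.

Run:
```python
from h import *
rs=[]
for n in("top","side"):
    p=cv2.imread(f"pics/{n}0.png");d=np.load(f"{n}0.npy");C=cloud(n,d);C[d==0]=9;hsv=cv2.cvtColor(p,cv2.COLOR_BGR2HSV)
    m=(hsv[...,1]<70)&(hsv[...,2]>120)&(C[...,2]>.016)&(C[...,2]<.03)&(abs(C[...,0]-.548)<.11)&(abs(C[...,1]+.15)<.2)
    P=C[m][:,:2]; r=cv2.minAreaRect((P*1000).astype(np.float32));print(n,r,"len",len(P))
    rs.append(r)
    A=np.deg2rad(78.9);u=np.array([np.cos(A),np.sin(A)]);v=np.array([-u[1],u[0]])
    # edges: line fit of lateral extremes per bin
    s=P@u;t=P@v;bins=np.arange(s.min()+.01,s.max()-.01,.015);E=[(b+.0075,t[(s>=b)&(s<b+.015)].min(),t[(s>=b)&(s<b+.015)].max()) for b in bins if ((s>=b)&(s<b+.015)).sum()>8]
    E=np.array(E);print("slopes",np.polyfit(E[:,0],E[:,1],1),np.polyfit(E[:,0],E[:,2],1))
    w=C[...,2];Y=(cv2.inRange(hsv,(22,120,60),(35,255,255))>0)&(abs(C[...,0]-.55)<.09)
    for lo,hi in((.078,.092),(.025,.04)):
        q=C[Y&(w>lo)&(w<hi)];print(" yel",lo,q.mean(0).round(4),len(q),cv2.minAreaRect((q[:,:2]*1000).astype(np.float32)))
    q=C[(hsv[...,2]<90)&(w>.078)&(w<.095)&(abs(C[...,1]+.26)<.08)&(abs(C[...,0]-.55)<.1)];print(" blk",q.mean(0).round(4),len(q))
```

```text
top ((551.2737426757812, -147.79251098632812), (340.4699401855469, 66.38217163085938), 79.03770446777344) len 2315
slopes [-0.03206058 -0.59341264] [ 4.38465683e-04 -5.37097140e-01]
 yel 0.078 [ 0.5627 -0.0867  0.0845] 195 ((563.0089721679688, -86.64180755615234), (39.865718841552734, 31.092041015625), 80.41824340820312)
 yel 0.025 [ 0.5542 -0.0829  0.0308] 144 ((562.4578857421875, -86.51029968261719), (49.55690383911133, 44.09291458129883), 79.34921264648438)
 blk [ 0.5279 -0.2584  0.0846] 217
side ((551.6304931640625, -148.49195861816406), (342.3087463378906, 66.61231994628906), 78.70919799804688) len 1978
slopes [ 0.06767892 -0.58451587] [-0.00467975 -0.53797892]
 yel 0.078 [ 0.561  -0.0927  0.0841] 199 ((563.0921630859375, -89.04409790039062), (40.87490463256836, 29.593982696533203), 79.38787841796875)
 yel 0.025 [ 0.5546 -0.0999  0.0318] 225 ((561.7199096679688, -91.11836242675781), (45.68449783325195, 42.90158462524414), 77.01367950439453)
 blk [ 0.5252 -0.2671  0.0836] 272
```

Measured: rail centre is (0.551,-0.148) with its axis at 78.9°. The yellow stop is at (0.563,-0.0875), 62 mm along the rail and on its axis. Sizes match: 340×66 for the rail and 40×30 for the block, top at 0.085. The tray centre is (0.4475,0.286). From the start pose, the hover shift is (0.371,-0.577) with a twist of -1.389.

```bash
python3 -m inch '[{"linear":[0.02,-0.03,0],"twist":-0.1},{"linear":[0.04,-0.06,0],"twist":-0.2},{"linear":[0.06,-0.09,0],"twist":-0.3},{"linear":[0.08,-0.125,0],"twist":-0.4},{"linear":[0.1,-0.155,0],"twist":-0.5},{"linear":[0.12,-0.185,0],"twist":-0.6},{"linear":[0.14,-0.215,0],"twist":-0.7},{"linear":[0.16,-0.25,0],"twist":-0.8},{"linear":[0.18,-0.28,0],"twist":-0.9},{"linear":[0.2,-0.31,0],"twist":-1.0},{"linear":[0.22,-0.34,0],"twist":-1.1},{"linear":[0.24,-0.375,0],"twist":-1.2},{"linear":[0.26,-0.405,0],"twist":-1.3},{"linear":[0.28,-0.435,0],"twist":-1.389},{"linear":[0.3,-0.465,0],"twist":-1.389},{"linear":[0.32,-0.5,0],"twist":-1.389},{"linear":[0.34,-0.53,0],"twist":-1.389},{"linear":[0.355,-0.555,0],"twist":-1.389},{"linear":[0.366,-0.57,0],"twist":-1.389},{"linear":[0.371,-0.577,0],"twist":-1.389}]' 0.0854
python3 -m inch '[{"linear":[0,0,-0.02],"twist":0},{"linear":[0,0,-0.04],"twist":0},{"linear":[0,0,-0.06],"twist":0},{"linear":[0,0,-0.08],"twist":0},{"linear":[0,0,-0.088],"twist":0},{"linear":[0,0,-0.09],"twist":0},{"linear":[0,0,-0.09],"twist":0},{"linear":[0,0,-0.09],"twist":0}]'
python3 - <<'E'
from h import *
s=get_state();print(s["joint_pos"],s["eef_pos"],s["tcp_rot"])
q=s["tcp_rot"];print("tool y angle",np.rad2deg(2*np.arctan2(q[1],q[0]))-90)
a,_=camera("top");b,_=camera("side")
cv2.imwrite("pics/hover.png",np.hstack([cv2.resize(a[100:220,250:430],(450,300)),cv2.resize(b[120:320,280:480],(300,300))]))
E
```

```text
time: 1.77
eef_pos: [0.5641, -0.0907, 0.2384]
tcp_rot: [0.773, 0.635, -0.0, -0.0]
wrist_force: [-0.9, 0.7, -0.2]
grip_width: 1.001
finger_force: 0.0
time: 2.43
eef_pos: [0.5637, -0.0883, 0.1503]
tcp_rot: [0.772, 0.636, 0.0, 0.0]
wrist_force: [1.0, 0.1, 0.5]
grip_width: 1.004
finger_force: 0.0
[-1.55366384e-01  3.56736245e-01 -7.62055976e-02  1.13670434e+00
  2.89400212e-05  1.60807554e+00] [ 0.56365844 -0.08827633  0.15033332] [7.71834118e-01 6.35823689e-01 3.92752299e-04 4.20315177e-04]
tool y angle -11.037778895842735
```

View pics/hover.png

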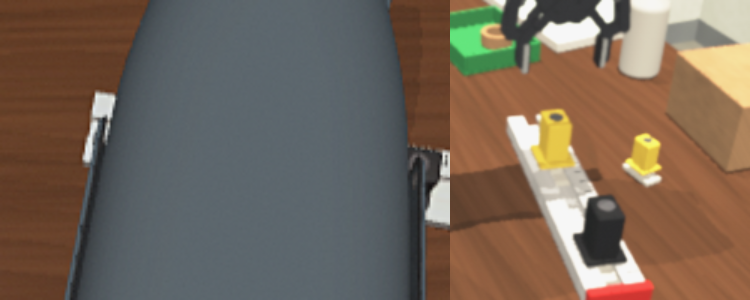

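The side view shows the open fingers straddling the yellow stop (555,130) and clear of the black one at (603,225). TCP and yaw are right, so I'll descend and close.

```bash
python3 -m inch '[{"linear":[0,0,-0.015],"twist":0},{"linear":[0,0,-0.03],"twist":0},{"linear":[0,0,-0.045],"twist":0},{"linear":[0,0,-0.06],"twist":0},{"linear":[0,0,-0.075],"twist":0},{"linear":[0,0,-0.088],"twist":0},{"linear":[0,0,-0.096],"twist":0},{"linear":[0,0,-0.098],"twist":0},{"linear":[0,0,-0.098],"twist":0},{"linear":[0,0,-0.098],"twist":0}]' && python3 -m inch '[{"linear":[0,0,0],"twist":0},{"linear":[0,0,0],"twist":0},{"linear":[0,0,0],"twist":0},{"linear":[0,0,0],"twist":0},{"linear":[0,0,0],"twist":0},{"linear":[0,0,0],"twist":0},{"linear":[0,0,0],"twist":0},{"linear":[0,0,0],"twist":0},{"linear":[0,0,0],"twist":0},{"linear":[0,0,0],"twist":0}]' 0
```

```text
time: 3.37
eef_pos: [0.5637, -0.0886, 0.0521]
tcp_rot: [0.772, 0.636, 0.0, 0.0]
wrist_force: [0.8, -0.1, -0.1]
grip_width: 0.997
finger_force: 0.0
time: 4.2
eef_pos: [0.5635, -0.0885, 0.0517]
tcp_rot: [0.772, 0.636, 0.0, 0.0]
wrist_force: [0.1, -0.1, 5.1]
grip_width: 0.343
finger_force: 59.6
```

Gripped: opening 29 mm, 60 N. I'll slide along (0.1925,0.9813), 50 mm first.

```bash
python3 -m inch '[{"linear":[0.001,0.005,0],"twist":0},{"linear":[0.0025,0.0125,0],"twist":0},{"linear":[0.004,0.0205,0],"twist":0},{"linear":[0.0055,0.028,0],"twist":0},{"linear":[0.007,0.0355,0],"twist":0},{"linear":[0.0085,0.0435,0],"twist":0},{"linear":[0.0095,0.049,0],"twist":0},{"linear":[0.0095,0.049,0],"twist":0},{"linear":[0.0095,0.049,0],"twist":0}]'
```

```text
time: 4.95
eef_pos: [0.5732, -0.0389, 0.0517]
tcp_rot: [0.772, 0.636, 0.0, 0.0]
wrist_force: [0.6, 0.5, 6.0]
grip_width: 0.345
finger_force: 59.8
```

Forces stay small. Continue 110 mm, out of the open end.

```bash
python3 -m inch '[{"linear":[0.001,0.005,0],"twist":0},{"linear":[0.0025,0.013,0],"twist":0},{"linear":[0.0045,0.0225,0],"twist":0},{"linear":[0.006,0.0315,0],"twist":0},{"linear":[0.008,0.0405,0],"twist":0},{"linear":[0.0095,0.049,0],"twist":0},{"linear":[0.0115,0.058,0],"twist":0},{"linear":[0.013,0.067,0],"twist":0},{"linear":[0.015,0.076,0],"twist":0},{"linear":[0.0165,0.085,0],"twist":0},{"linear":[0.0185,0.094,0],"twist":0},{"linear":[0.02,0.102,0],"twist":0},{"linear":[0.021,0.108,0],"twist":0},{"linear":[0.0215,0.11,0],"twist":0},{"linear":[0.0215,0.11,0],"twist":0},{"linear":[0.0215,0.11,0],"twist":0}]'
python3 - <<'E'
from h import *
b,_=camera("side");cv2.imwrite("pics/out.png",cv2.resize(b[100:320,220:440],(550,550)))
E
```

```text
time: 6.28
eef_pos: [0.5939, 0.0705, 0.051]
tcp_rot: [0.772, 0.636, -0.0, -0.0]
wrist_force: [-0.1, 0.1, -1.8]
grip_width: 0.348
finger_force: 59.3
```

View pics/out.png

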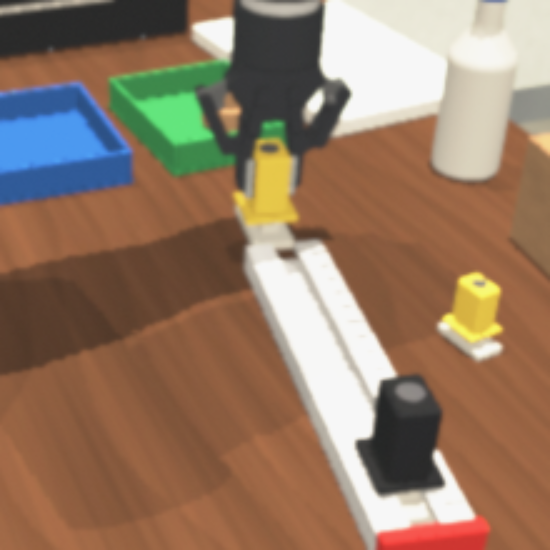

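The stop (270,200) is clear of the rail end (285,250), and the wrist carries its weight (-1.8 N). The black stop hasn't moved. Lift, then travel (-0.146,0.216) to above the tray.

```bash
python3 -m inch '[{"linear":[0,0,0.005],"twist":0},{"linear":[0,0,0.015],"twist":0},{"linear":[0,0,0.03],"twist":0},{"linear":[0,0,0.045],"twist":0},{"linear":[0,0,0.06],"twist":0},{"linear":[0,0,0.072],"twist":0},{"linear":[0,0,0.08],"twist":0},{"linear":[0,0,0.08],"twist":0}]' && python3 -m inch '[{"linear":[-0.005,0.007,0],"twist":0},{"linear":[-0.013,0.02,0],"twist":0},{"linear":[-0.024,0.036,0],"twist":0},{"linear":[-0.036,0.054,0],"twist":0},{"linear":[-0.048,0.072,0],"twist":0},{"linear":[-0.06,0.09,0],"twist":0},{"linear":[-0.072,0.108,0],"twist":0},{"linear":[-0.084,0.126,0],"twist":0},{"linear":[-0.096,0.144,0],"twist":0},{"linear":[-0.108,0.162,0],"twist":0},{"linear":[-0.12,0.179,0],"twist":0},{"linear":[-0.131,0.194,0],"twist":0},{"linear":[-0.14,0.207,0],"twist":0},{"linear":[-0.145,0.214,0],"twist":0},{"linear":[-0.146,0.216,0],"twist":0},{"linear":[-0.146,0.216,0],"twist":0},{"linear":[-0.146,0.216,0],"twist":0},{"linear":[-0.146,0.216,0],"twist":0}]'
python3 - <<'E'
from h import *
b,d=camera("side");cv2.imwrite("pics/above.png",cv2.resize(b[50:250,150:350],(550,550)))
C=cloud("side",d);hsv=cv2.cvtColor(b,cv2.COLOR_BGR2HSV)
Y=(cv2.inRange(hsv,(22,120,60),(35,255,255))>0)&(d>0)&(C[...,1]>.15)
P=C[Y];print("yellow z",np.percentile(P[:,2],[2,98]),"xy",np.percentile(P[:,:2],[3,97],axis=0))
E
```

```text
time: 7.0
eef_pos: [0.5953, 0.0704, 0.1339]
tcp_rot: [0.772, 0.636, 0.002, 0.001]
wrist_force: [0.0, 0.3, -1.6]
grip_width: 0.348
finger_force: 59.3
time: 8.5
eef_pos: [0.4484, 0.286, 0.1311]
tcp_rot: [0.772, 0.635, -0.0, 0.0]
wrist_force: [-0.5, 0.0, -1.1]
grip_width: 0.348
finger_force: 59.4
yellow z [0.07509185 0.16423023] xy [[0.42709039 0.26153134]
 [0.51083312 0.53934347]]
```

View pics/above.png

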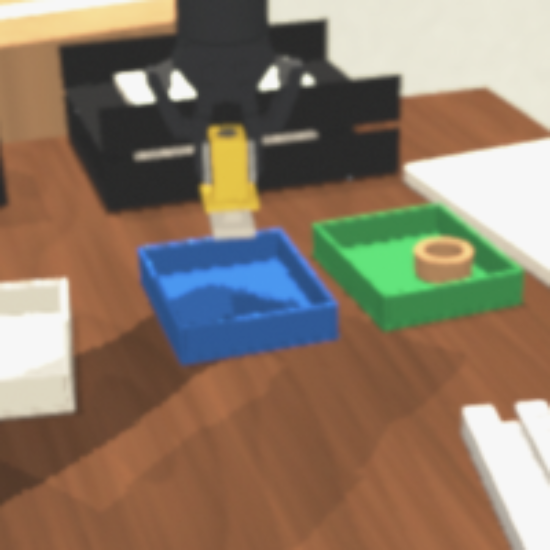

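The upright stop hangs over the blue tray (floor at about (235,290)), with its foot at about 0.085. Contact with the floor is expected about 80 mm down; I'll lower 76 mm, then feel for it.

```bash
python3 -m inch '[{"linear":[0,0,-0.006],"twist":0},{"linear":[0,0,-0.016],"twist":0},{"linear":[0,0,-0.028],"twist":0},{"linear":[0,0,-0.04],"twist":0},{"linear":[0,0,-0.052],"twist":0},{"linear":[0,0,-0.062],"twist":0},{"linear":[0,0,-0.07],"twist":0},{"linear":[0,0,-0.074],"twist":0},{"linear":[0,0,-0.076],"twist":0},{"linear":[0,0,-0.076],"twist":0},{"linear":[0,0,-0.076],"twist":0}]' && python3 -m inch '[{"linear":[0,0,-0.001],"twist":0},{"linear":[0,0,-0.002],"twist":0},{"linear":[0,0,-0.003],"twist":0},{"linear":[0,0,-0.003],"twist":0},{"linear":[0,0,-0.003],"twist":0},{"linear":[0,0,-0.003],"twist":0}]'
```

```text
time: 9.47
eef_pos: [0.4484, 0.2867, 0.0556]
tcp_rot: [0.772, 0.636, 0.0, -0.0]
wrist_force: [-0.2, 0.6, -1.4]
grip_width: 0.347
finger_force: 59.3
time: 9.97
eef_pos: [0.4482, 0.2866, 0.0524]
tcp_rot: [0.772, 0.636, 0.0, -0.0]
wrist_force: [0.5, -0.4, -0.3]
grip_width: 0.345
finger_force: 59.3
```

```bash
python3 -m inch '[{"linear":[0,0,-0.0005],"twist":0},{"linear":[0,0,-0.001],"twist":0},{"linear":[0,0,-0.001],"twist":0},{"linear":[0,0,-0.001],"twist":0}]' && python3 -m inch '[{"linear":[0,0,-0.0005],"twist":0},{"linear":[0,0,-0.001],"twist":0},{"linear":[0,0,-0.001],"twist":0},{"linear":[0,0,-0.001],"twist":0}]'
```

```text
time: 10.3
eef_pos: [0.4482, 0.2865, 0.0512]
tcp_rot: [0.772, 0.636, -0.0, -0.0]
wrist_force: [-0.3, 0.1, -1.2]
grip_width: 0.342
finger_force: 59.3
time: 10.63
eef_pos: [0.4482, 0.2865, 0.0507]
tcp_rot: [0.772, 0.636, 0.0, -0.0]
wrist_force: [-1.5, -0.4, 6.3]
grip_width: 0.342
finger_force: 59.9
```

Floor contact (+6 N). Open in place, then rise straight up.

```bash
python3 -m inch '[{"linear":[0,0,0],"twist":0},{"linear":[0,0,0],"twist":0},{"linear":[0,0,0],"twist":0},{"linear":[0,0,0],"twist":0},{"linear":[0,0,0],"twist":0},{"linear":[0,0,0],"twist":0},{"linear":[0,0,0],"twist":0},{"linear":[0,0,0],"twist":0},{"linear":[0,0,0],"twist":0},{"linear":[0,0,0],"twist":0}]' 0.0854 && python3 -m inch '[{"linear":[0,0,0.005],"twist":0},{"linear":[0,0,0.015],"twist":0},{"linear":[0,0,0.03],"twist":0},{"linear":[0,0,0.045],"twist":0},{"linear":[0,0,0.065],"twist":0},{"linear":[0,0,0.085],"twist":0},{"linear":[0,0,0.105],"twist":0},{"linear":[0,0,0.12],"twist":0},{"linear":[0,0,0.13],"twist":0},{"linear":[0,0,0.13],"twist":0},{"linear":[0,0,0.13],"twist":0},{"linear":[0,0,0.13],"twist":0}]'
python3 - <<'E'
from h import *
b,d=camera("side");cv2.imwrite("pics/placed.png",cv2.resize(b[50:330,150:430],(560,560)))
E
```

```text
time: 11.47
eef_pos: [0.4482, 0.2865, 0.0503]
tcp_rot: [0.772, 0.636, -0.0, -0.0]
wrist_force: [-0.3, 1.1, -0.4]
grip_width: 1.002
finger_force: 0.0
time: 12.47
eef_pos: [0.4478, 0.2863, 0.1795]
tcp_rot: [0.772, 0.636, -0.001, -0.0]
wrist_force: [0.2, -1.4, 0.5]
grip_width: 1.0
finger_force: 0.0
```

View pics/placed.png

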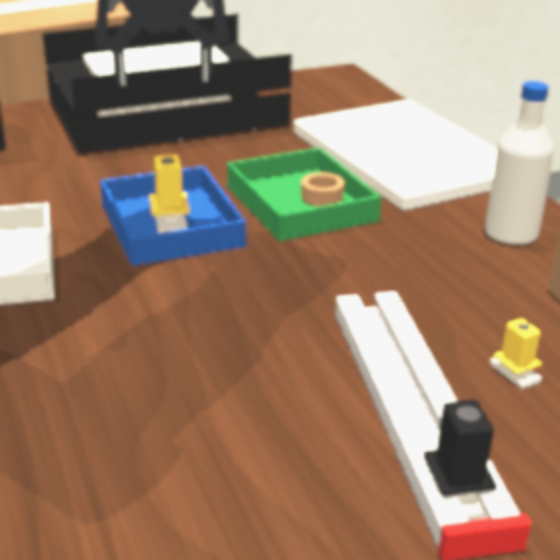

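The yellow stop stands upright in the blue tray at (170,195), the gripper is clear above it, and the black stop (465,445) is still on the rail. Handing in.

```bash
python3 -c "from station import robot; print(robot.job_done())"
```

```text
the job is handed in; nothing more can be done
None
```

The yellow stop is off the rail and standing upright, released, in the blue tray; the black stop looked unmoved on the rail in the last picture, and the job was handed in at about 12.5 s (no verdict was returned).

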